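Set measuring tweezers to the marked gap in their setting dock

ROBOT

A 7-joint arm with a two-finger parallel gripper is mounted at the origin on a cart in front of the work surface, level with it; the furniture and walls round the work are solid. World frame = base frame: x ahead of the robot, y to its left, z up, the work surface at z = 0. Lengths are in m, angles in rad, forces in N, time in s.
With the tool pointing down it reaches from about 0.425 to 0.875 m from the base axis. Payload 4.7 kg.
Tool frame: the origin (TCP) lies between the finger pads; the fingertips stand 19 mm ahead of it and the grasp point (between the pads) is the TCP; z points along the fingers, y is the line along which they close (so a half turn about z gives the same grasp; the last joint's range is limited). The gripper opens to 85 mm and grips with 20 to 120 N. Pads are 22 mm wide; open, the fingers measure 114 mm over their backs; the gripper's body (76 mm by 85 mm) begins 54 mm behind the grasp point. The pads swing forward as they close: fully open they stand 13 mm farther back than shut.
Start: joints at [-1.255, 0.321, -0.07, 1.45, 0.023, 1.371, -0.057], TCP at [0.193, 0.621, 0.217] pointing down, gripper open.
Joint ranges: [-2.86, 2.86], [-0.3, 2.09], [-1.38, 1.24], [0.06, 2.45], [-1.56, 4.7], [0.09, 2.05], [-2.69, 2.69]. Speed limits (rad/s): [2.57, 2.57, 3.14, 3.14, 3.14, 3.14, 3.14].

INTERFACE

Orientations are given as [roll, pitch, yaw] about the fixed x, y, z axes, in that order (R = Rz(yaw) Ry(pitch) Rx(roll)).
In Python, from station import readout, imaging, order, nets gives the robot as it stands.
- The arm moves only by the tool move_arm, never from a script. Its argument "steps" is a list of rows, each a list of 3 entries, a list of its own where there are three numbers: the shift along the tool's x, y, z in m, then the turn about the tool's z in rad, then the opening, from -1 (shut) to 1 (fully open). A call has 1 to 20 rows; each row shifts and turns the commanded pose from where the row before left it, along the tool's axes as they then stand; what a row does not reach is not made up. A row lasts 1/12 s, in which the tool goes at most 41.7 mm and 7.16 degrees, less where a joint would pass 70% of its speed; a pose out of reach is approached as far as the arm can. A call is refused whole if a number of a shift passes 0.0417 or a number of a turn 0.125, either way. A call with a gripper value outside its range is refused whole. The fingers move at their own pace and stop on an object; "newtons" is the grip in N (left out, the last holds). Time passes only in rows, so rows that do not move let the fingers close. It gives the time, the measured TCP pose, the force, the opening and the grip force at its end, in the units of the state.
- readout.sense(): the state, without advancing time (a new reading comes with each control period).
- imaging.get_image(name): name is "scene" or "side" or "wrist"; returns a dict with "pixels" (420x560x3 uint8, blue, green, red), "mtx" (3x3 intrinsics, pixels), "world_from_camera" (4x4, takes a point from camera to world coordinates). Camera axes: x right, y down, z forward; pixel columns grow to the right and rows downward; lengths in m; the calibration is good to about 2 mm. A picture is of the moment at which its call begins. There is no depth.
- order.close_job(): hands the job in; it is judged then, once.
Trained networks look in a picture, given as the dict that the camera call returned (one of the last four; its "shot" number tells which), for a name from the list of things; names that differ only in an ending like _2 or _b are one class to them, and where a whole thing is asked for, a point or a joint stands for the part that bears it (a point fixed in the world has none). Each returns a list of dicts, best first, with "p" (0 to 1); they miss things now and then, are a little off and sometimes report something else, mostly with a low value. They report only what shows in the picture. A call takes as long as a camera call.
- nets.silhouettes(picture, label): "mask" (420x560 bool, what is visible of it).
- nets.landmark_of(picture, label): "xyz" ([x, y, z] in m, in the coordinates of the camera as it stood for that picture, good to about 4 mm: a listed point, or the origin of a listed thing).
The state is a dict: "clock": time; "joint_positions": joint angles; "qd": joint speeds; "tau": joint torques, N m; "ee_pos": TCP position; "eef_rot": TCP orientation; "wrist_force": force on the tool from outside, world axes, zero at the start; "moment": the same for the moment, N m; "opening": finger opening in m; "finger_force": force on a finger pad.
Only numpy, scipy, OpenCV 4.12 (cv2) and the standard library are available. Lean on these libraries where they do the work, as an engineer would, in place of code of your own. Each camera call takes 0.05 s, during which the arm holds its last target. There are 200 camera calls.

TASK

Set the kernel-measuring tweezers up for zeroing: slide them, rounded back end first, fully home into the channel of the setting dock, and squeeze the sprung arms until each tip stands right over its line on the white plate; hold that gap steady for at least two seconds. Finish while still holding the tweezers squeezed like that in the dock (do not let go), and leave the vial, the brass weight and the dish of meal where they are.

Things in the scene. Friction and masses are not known exactly. Their poses are not given: they have to be found in the camera images.
- tweezers: Loose digital measuring tweezers lying flat, 143 mm long, about 46 g: black plastic back piece with a small display, two sprung steel arms opening sideways. Origin on the underside, midway between the grip pads; +x along the tweezers to the back end, z up; tips end at x = -48 mm. A shoulder 30 mm wide at x = 50 to 56 mm, behind it the back piece, 22 mm wide, 16 mm tall from the underside.
- grip_pads (a point): centre between the two black ribbed grip pads on the outside of the arms, 9 mm above the underside; pads reach 17 mm either way along x and from 0 to 18 mm above the underside; over their flat outer faces the tweezers measure 30 mm at rest and 24 mm at the marked gap (then the faces are parallel to x). The spring presses back with 6 N per pad near rest, 10 N at the marked gap
- back_end (a point): rear end of the tweezers at x = +95 mm, 8 mm above the underside: from x = 80 mm on the back piece is domed, narrowing smoothly to about 4 mm wide and 4 mm tall at the end
- left_arm (a joint): closing angle of the left arm, rad: 0 sprung open (tip centres 26 mm apart), 0.060 at the marked gap (14 mm), 0.115 tips nearly touching; the right arm always moves by the same angle; hinges at x = 52 mm of the tweezers, 100 mm from the tips, so 0.010 rad moves each tip 1 mm and each pad 0.5 mm
- tip_left (a point): end of the tip on the tweezers' +y side, centre of the 2.4 mm wide tip, 8 mm above the underside; its axes turn with the arm
- tip_right (a point): end of the tip on the tweezers' -y side, centre of the 2.4 mm wide tip, 8 mm above the underside
- setting_dock: Fixed metal dock with a base plate 168 x 56 x 8 mm. Origin on the desk; +x is the direction in which the tweezers slide in. Grey channel from its mouth at x = 56 mm to a back wall at x = 98 mm, outside 40 mm wide, top 44 mm above the desk. At x = -36 to -62 mm a pedestal, 44 mm wide, with a white plate on top, 17 mm above the desk. Between them only the 8 mm base plate lies below
- dock_mouth (a point): centre of the channel floor at its mouth, 20 mm above the desk; inside, the channel is 25 mm wide and 20 mm high, with two lips on top and a 13 mm slot between them. The tweezers are home when their shoulder meets the mouth
- seat (a point): where the tweezers' origin is when they are home: 21.5 mm above the desk if carried midway between floor and lips, 20 mm if resting on the channel floor (both are good); the tweezers' axes are then parallel to the dock's
- line_left (a point): point on the black line at y = +7 mm of the dock, where the end of the left tip belongs, seen from above; the two lines run along x on the white plate, 14 mm apart centre to centre, 1.2 mm wide, 17 mm above the desk
- line_right (a point): the same on the line at y = -7 mm, where the end of the right tip belongs
- vial: loose screw-cap vial, white cap, 24 mm across, 53 mm tall, origin under its centre; bystander, another stands close by
- brass_weight: loose brass weight, 22 mm across, 34 mm tall, origin under its centre; bystander
- meal_dish: loose round sample dish filled with meal, 66 mm across, 12 mm tall, origin under its centre; bystander

How it is judged:
By the outcome, as a careful person would: the job done as asked, in the order asked, and still so for the second after the job is handed in, while the arm keeps its last pose, push and grip.
It also fails if it takes over 54 s, if anything falls off the work surface, if the arm or the gripper's body presses on something with over 40 N, if the wrist force passes 120 N, or if a joint passes its speed limit or range.

## Working session

There is one attempt and no reset: what is moved stays moved. The work goes in short steps, Python scripts to look and compute and a tool call to move; the robot and the scene stay as the last step left them, time stands still between calls to the robot, and variables do not carry over. Pictures are saved under pics/ and viewed, at most 10 in all, crops included, and the job is handed in when it is done.

Besides the shell and the picture viewer there is one more tool, called after ">>>" as name([rows], argument=value, ...), one row to a line, values as JSON. move_arm: Moves the arm, as the interface text tells. Its arguments: {"type":"object","properties":{"steps":{"type":"array","items":{"type":"array"}},"newtons":{"type":"number"}},"required":["steps"]}

```bash
mkdir -p pics
cat > h.py <<'E'
import numpy as np,cv2
from station import readout,imaging,order,nets
def w(pic,xyz):
    return (pic["world_from_camera"]@np.r_[xyz,1])[:3]
def find(pic,l,n=2):
    return [(np.round(w(pic,d["xyz"]),4).tolist(),round(d["p"],2)) for d in nets.landmark_of(pic,l)[:n]]
def ray(pic,u,v,z):
    d=np.linalg.solve(pic["mtx"],[u,v,1.]);T=pic["world_from_camera"];d=T[:3,:3]@d;o=T[:3,3]
    return o+d*(z-o[2])/d[2]
def proj(pic,P):
    q=np.linalg.inv(pic["world_from_camera"])@np.r_[P,1]; q=pic["mtx"]@q[:3]; return q[:2]/q[2]
E
python3 - <<'E'
from h import *
s=readout.sense();print(s)
ims=[]
for c in ["scene","side","wrist"]:
    p=imaging.get_image(c);ims.append(p["pixels"]);print(c,np.round(p["world_from_camera"],3).tolist())
    for l in ["tweezers","grip_pads","back_end","tip_left","tip_right","setting_dock","dock_mouth","seat","line_left","line_right","vial","brass_weight","meal_dish"]:
        print(l,find(p,l))
a=np.zeros((420,560,3),np.uint8)
cv2.imwrite("pics/a.png",cv2.resize(np.vstack([np.hstack(ims[:2]),np.hstack([ims[2],a])]),(800,600)))
E
```

```text
{'clock': 0.0, 'joint_positions': array([-1.25489197,  0.32179987, -0.07007795,  1.45171387,  0.02261532,
        1.37081859, -0.05692289]), 'qd': array([ 0.00024737,  0.00081727,  0.00076876,  0.00015362,  0.00085129,
        0.00129007, -0.00079765]), 'tau': array([-1.57585755e-04, -4.93588328e+01, -3.82286198e-01, -3.14329863e+01,
        1.30171175e-02,  1.14026599e-02, -3.15747812e-06]), 'ee_pos': array([0.19309152, 0.62003904, 0.21611901]), 'eef_rot': array([-3.13964344e+00,  1.19273845e-04,  2.83979358e+00]), 'wrist_force': array([-0.21520038, -0.03538192,  0.78705804]), 'moment': array([ 0.00063525,  0.03968462, -0.04121168]), 'finger_force': 0.0, 'opening': 0.08548895332487494}
scene [[0.83, -0.276, 0.485, 0.131], [-0.558, -0.386, 0.735, -0.492], [-0.016, -0.88, -0.474, 0.479], [0.0, 0.0, 0.0, 1.0]]
tweezers [([0.4524, 0.2918, -0.0006], 0.79)]
grip_pads [([0.4575, 0.2895, 0.0111], 0.63)]
back_end [([0.5468, 0.3158, 0.0102], 0.62)]
tip_left [([0.4068, 0.2907, 0.0048], 0.69)]
tip_right [([0.41, 0.2662, 0.0108], 0.61)]
setting_dock [([0.4911, -0.0715, 0.0036], 0.69), ([0.4788, 
[... 790 characters left out ...]
921, -0.0757, 0.026], 0.61)]
line_left [([0.4447, -0.0666, 0.0166], 0.88)]
line_right [([0.4418, -0.0827, 0.0148], 0.95)]
vial [([0.4806, 0.4638, 0.0005], 0.73)]
brass_weight [([0.6487, -0.1142, -0.0021], 0.68)]
meal_dish []
wrist [[0.297, 0.921, 0.254, 0.13], [0.955, -0.286, -0.078, 0.639], [0.001, 0.266, -0.964, 0.374], [0.0, 0.0, 0.0, 1.0]]
tweezers [([0.4596, 0.2852, -0.0042], 0.61)]
grip_pads [([0.4562, 0.288, 0.0066], 0.72)]
back_end []
tip_left [([0.454, 0.2921, 0.01], 0.49), ([0.4074, 0.2907, 0.0056], 0.45)]
tip_right [([0.4121, 0.2618, 0.0053], 0.7)]
setting_dock []
dock_mouth []
seat []
line_left []
line_right [([0.4606, 0.2844, -0.0048], 0.59)]
vial []
brass_weight []
meal_dish []
```

View pics/a.png

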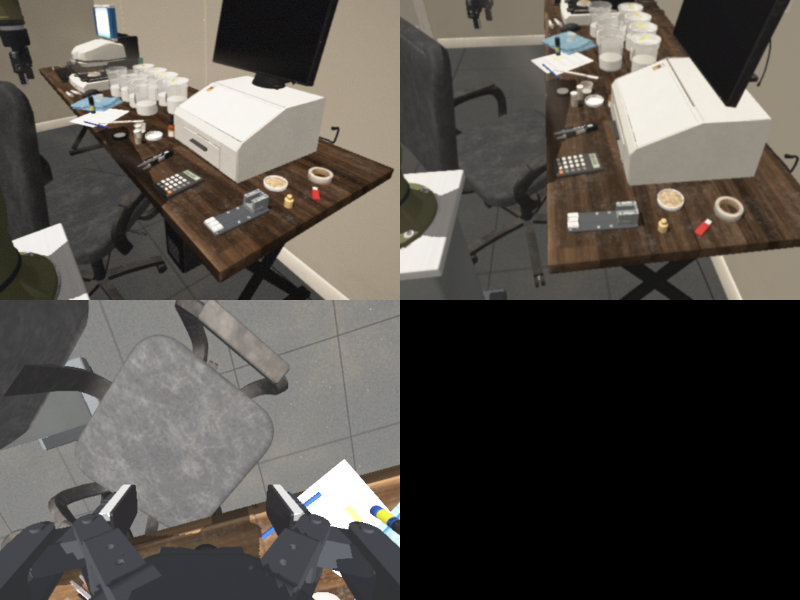

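The scene shows the tweezers near (0.456, 0.289), with yaw about 0.27. The dock is near (0.492, -0.075), roughly along x. In the composite's scene view, the tweezers are at about (155,158) and the dock at about (238,212). I'll move the wrist over the tweezers.

>>> move_arm([
  [[0,0,0],-0.115,1],
  [[0,0,0],-0.115,1],
  [[0,0,0],-0.115,1],
  [[0,0,0],-0.115,1],
  [[0,0,0],-0.115,1],
  [[-0.0136,-0.0325,0],0,1],
  [[-0.0136,-0.0325,0],0,1],
  [[-0.0136,-0.0325,0],0,1],
  [[-0.0136,-0.0325,0],0,1],
  [[-0.0136,-0.0325,0],0,1],
  [[-0.0136,-0.0325,0],0,1],
  [[-0.0136,-0.0325,0],0,1],
  [[-0.0136,-0.0325,0],0,1],
  [[-0.0136,-0.0325,0],0,1],
  [[-0.0136,-0.0325,0],0,1],
  [[-0.0136,-0.0325,0],0,1],
  [[-0.0136,-0.0325,0],0,1],
  [[0,0,0],0,1],
  [[0,0,0],0,1],
])

```text
clock: 3.68
ee_pos: [0.4573, 0.2868, 0.2175]
eef_rot: [-3.141, 0.001, -2.874]
wrist_force: [-0.4, 1.3, -0.2]
opening: 0.0855
finger_force: 0.0
```

Run:
```python
from h import *
s=readout.sense();print(s["clock"],s["ee_pos"],s["eef_rot"],s["opening"])
p=imaging.get_image("wrist");print(np.round(p["world_from_camera"],3).tolist())
for l in ["tweezers","grip_pads","back_end","tip_left","tip_right"]: print(l,find(p,l))
m=nets.silhouettes(p,"tweezers")[0];print(m["p"],m["mask"].sum())
im=p["pixels"].copy();c,_=cv2.findContours(m["mask"].astype(np.uint8),0,1);cv2.drawContours(im,c,-1,(0,255,0),1)
cv2.imwrite("pics/b.png",im)
```

```text
3.6833 [0.45725724 0.28676396 0.21746571] [-3.14146763e+00  6.08006947e-04 -2.87389642e+00] 0.08552814520464287
[[-0.265, 0.929, 0.257, 0.393], [0.964, 0.255, 0.071, 0.268], [0.001, 0.267, -0.964, 0.374], [0.0, 0.0, 0.0, 1.0]]
tweezers [([0.456, 0.2844, -0.0042], 0.75)]
grip_pads [([0.4556, 0.2899, 0.0117], 0.88)]
back_end [([0.5492, 0.3155, 0.0061], 0.79)]
tip_left [([0.4084, 0.2873, 0.008], 0.87)]
tip_right [([0.4119, 0.2644, 0.0072], 0.7)]
0.74 978
```

View pics/b.png

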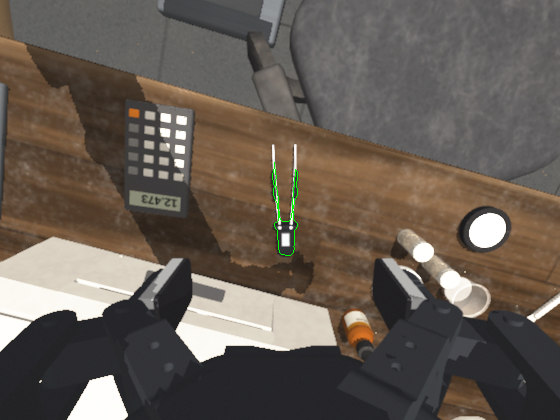

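The wrist view shows the tweezers with their tips at (273,146) and (296,145) and the back end at (286,255). The fingers have clear room around them. I'll descend and look again.

>>> move_arm([
  [[0,0,0.03],0,1],
  [[0,0,0.03],0,1],
  [[0,0,0.03],0,1],
  [[0,0,0],0,1],
  [[0,0,0],0,1],
])

```text
clock: 4.45
ee_pos: [0.4543, 0.2889, 0.1262]
eef_rot: [-3.14, -0.003, -2.867]
wrist_force: [-0.6, -0.5, 0.6]
opening: 0.0854
finger_force: 0.0
```

Run:
```python
from h import *
s=readout.sense();print(s["clock"],s["ee_pos"],s["eef_rot"],s["opening"])
p=imaging.get_image("wrist");print(p["mtx"][0,0],np.round(p["world_from_camera"],3).tolist())
for l in ["tweezers","grip_pads","back_end","tip_left","tip_right"]: print(l,find(p,l))
# height check of tips/back from view b
im=p["pixels"];cv2.imwrite("pics/c.png",cv2.resize(im[0:330,140:450],None,fx=1.8,fy=1.8,interpolation=cv2.INTER_CUBIC))
np.savez("c.npz",T=p["world_from_camera"],K=p["mtx"])
```

```text
4.45 [0.45433308 0.28890624 0.12622846] [-3.14028741 -0.00321014 -2.86733512] 0.0853555574729039
303.1591056136611 [[-0.271, 0.929, 0.253, 0.391], [0.962, 0.262, 0.071, 0.27], [-0.001, 0.263, -0.965, 0.283], [0.0, 0.0, 0.0, 1.0]]
tweezers [([0.4576, 0.2848, -0.0022], 0.96)]
grip_pads [([0.4536, 0.2911, 0.0103], 0.94), ([0.4865, 0.4601, 0.0017], 0.44)]
back_end [([0.5469, 0.3135, 0.0091], 0.84)]
tip_left [([0.4106, 0.2875, 0.0067], 0.81)]
tip_right [([0.4154, 0.2629, 0.005], 0.9)]
```

View pics/c.png

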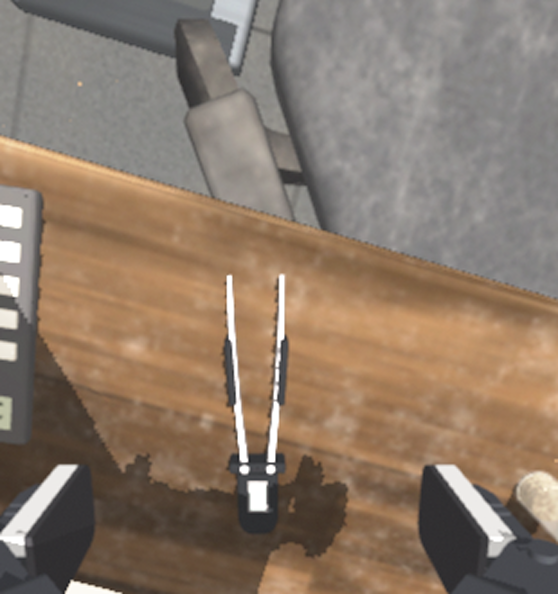

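The tips are at full-frame (267,153) and (296,153), the back end at (283,295), and the pad centre at about (282.7,207).

Run:
```python
from h import *
z=np.load("c.npz");p={"mtx":z["K"],"world_from_camera":z["T"]}
a=ray(p,267.2,152.5,.008);b=ray(p,296.4,152.5,.008);c=ray(p,282.8,295,.008);g=ray(p,282.5,206.7,.010)
m=(a+b)/2;d=c-m;yaw=np.arctan2(d[1],d[0]);u=d/np.linalg.norm(d)
print(a,b,c,g,"len",np.linalg.norm(d),"tips",np.linalg.norm(a-b),"yaw",yaw, "orig",m+.048*u,c-.095*u)
for h in (.004,.012): print(h,np.linalg.norm(ray(p,282.8,295,h)-(ray(p,267.2,152.5,h)+ray(p,296.4,152.5,h))/2))
q=imaging.get_image("side")
s=readout.sense();e=s["ee_pos"];y=s["eef_rot"][2];o=(m+.048*u+c-.095*u)/2
D=(o-e)[:2];print("shift tx,ty",D@[np.cos(y),np.sin(y)],D@[np.sin(y),-np.cos(y)],"turn",-(yaw+np.pi-(y%(2*np.pi))))
print([proj(q,P).round(1) for P in (a,b,c,g)])
im=q["pixels"].copy()
for P in (a,b,c,g): cv2.circle(im,tuple(int(round(t)) for t in proj(q,P)),1,(0,0,255),-1)
u0=proj(q,g).astype(int);cv2.imwrite("pics/d.png",cv2.resize(im[u0[1]-40:u0[1]+40,u0[0]-50:u0[0]+50],None,fx=6,fy=6,interpolation=0))
```

```text
[0.41448803 0.26254376 0.008     ] [0.40740729 0.28765632 0.008     ] [0.54808302 0.31479058 0.008     ] [0.45840587 0.28914917 0.01      ] len 0.14276360035813676 tips 0.02609172069504423 yaw 0.2817279067102876 orig [0.45705533 0.2884448  0.008     ] [0.45682825 0.28837908 0.008     ]
0.004 0.14483944176855204
0.012 0.14068775894772145
shift tx,ty -0.0001527900278483738 -0.0014070401279004515 turn -0.008476073320972777
[array([219.1, 193.8]), array([215.6, 187.3]), array([276.1, 176.4]), array([238.2, 184.7])]
```

View pics/d.png

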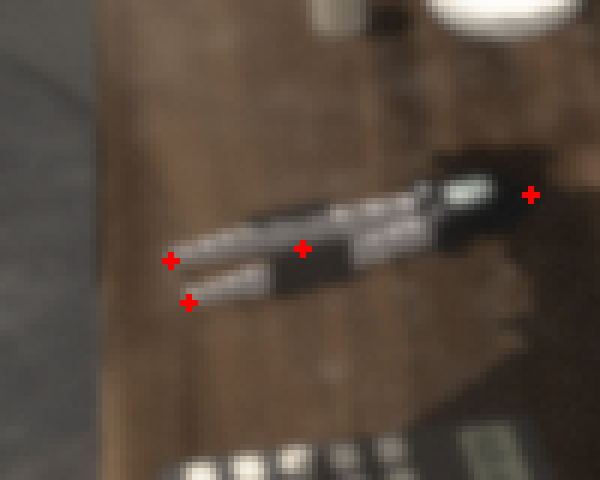

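The reprojected points land on the tweezers in the side view (tips, pads and back end), so the pose holds. Next I descend with the opening partly closed.

>>> move_arm([
  [[0,-0.0014,0.025],-0.008,0.6],
  [[0,0,0.025],0,0.3],
  [[0,0,0.02],0,0.1],
  [[0,0,0.01],0,0.1],
  [[0,0,0],0,0.1],
  [[0,0,0],0,0.1],
  [[0,0,0],0,0.1],
], newtons=20)

```text
clock: 5.38
ee_pos: [0.4571, 0.2885, 0.0488]
eef_rot: [3.141, 0.002, -2.86]
wrist_force: [0.8, -0.1, -0.4]
opening: 0.047
finger_force: 0.0
```

Run:
```python
from h import *
for i in range(3):
    s=readout.sense();print(s["clock"],s["ee_pos"],s["eef_rot"],s["opening"],s["wrist_force"])
    p=imaging.get_image("wrist")
o=np.array([.45694,.28841]);e=s["ee_pos"];y=s["eef_rot"][2];D=o-e[:2];print(D@[np.cos(y),np.sin(y)],D@[np.sin(y),-np.cos(y)])
cv2.imwrite("pics/e.png",p["pixels"])
```

```text
5.3833 [0.45709006 0.28852256 0.04875822] [ 3.14070463e+00  2.47260895e-03 -2.86040832e+00] 0.04700998850008988 [ 0.7785504  -0.12687952 -0.37213101]
5.4333 [0.45718521 0.28861778 0.04892412] [ 3.14049813e+00  2.89844306e-03 -2.86039944e+00] 0.04683677684521687 [ 0.03146041  0.37426559 -0.43134968]
5.4833 [0.45708003 0.28857668 0.04886497] [ 3.14049191e+00  2.78668826e-03 -2.86036163e+00] 0.04736740004851015 [-0.64238323 -0.64665732 -0.04411545]
0.0001807911921279801 -0.00012126651932943548
```

View pics/e.png

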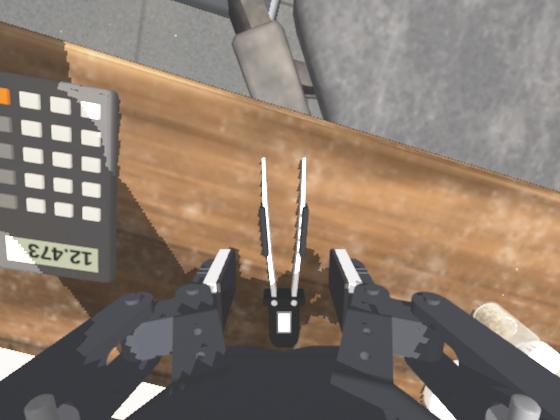

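The fingers straddle the tweezers evenly, with finger pads near (222,270) and (345,270) and the arms between them. I'll descend to grasp height and close to about 27 mm.

>>> move_arm([
  [[0,0,0.012],0,0.1],
  [[0,0,0.01],0,0.0],
  [[0,0,0.005],0,-0.1],
  [[0,0,0],0,-0.2],
  [[0,0,0],0,-0.25],
  [[0,0,0],0,-0.3],
  [[0,0,0],0,-0.37],
  [[0,0,0],0,-0.37],
  [[0,0,0],0,-0.37],
  [[0,0,0],0,-0.37],
])

```text
clock: 6.37
ee_pos: [0.4562, 0.2879, 0.0205]
eef_rot: [3.141, 0.001, -2.86]
wrist_force: [-0.1, -0.1, -0.1]
opening: 0.0265
finger_force: 0.0
```

Run:
```python
from h import *
for i in range(2):
    p=imaging.get_image("wrist")
    s=readout.sense();print(s["clock"],s["ee_pos"],s["eef_rot"],s["opening"],s["wrist_force"],s["finger_force"])
```

```text
6.4167 [0.45612915 0.28788607 0.02044613] [ 3.14138117e+00  4.37784750e-04 -2.86038633e+00] 0.02701048001643644 [-0.87703977  0.37267403  0.38519723] 0.0
6.4667 [0.45611954 0.28787315 0.02042781] [ 3.14139716e+00  4.19574258e-04 -2.86039613e+00] 0.026751845152476014 [-0.3885807  -0.2758617  -0.30777486] 0.0
```

Run:
```python
from h import *
p=imaging.get_image("wrist")
cv2.imwrite("pics/f.png",cv2.resize(p["pixels"][100:380,150:430],None,fx=2,fy=2,interpolation=cv2.INTER_CUBIC))
```

```text
(no output)
```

View pics/f.png

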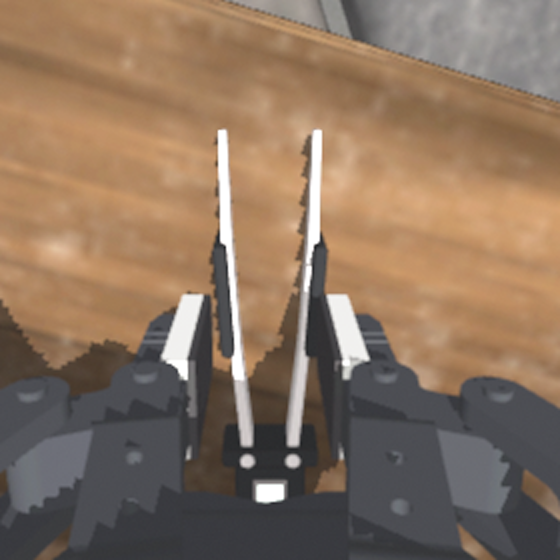

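Both fingers appear to be just outside the black pads (left pad edge at about (220,300), finger face at about (210,320)). I'll check the tip gap numerically.

Run:
```python
from h import *
p=imaging.get_image("wrist");s=readout.sense();print(s["opening"],s["finger_force"])
a=ray(p,261,166,.008);b=ray(p,308.7,166,.008);print("tipgap",np.linalg.norm(a-b),(a+b)/2)
y=s["eef_rot"][2];e=s["ee_pos"];tx=np.array([np.cos(y),np.sin(y),0]);ty=np.array([np.sin(y),-np.cos(y),0]);tz=np.array([0,0,-1])
# where would finger pad points at given half-opening appear (crop coords)?
for n in (-1,1):
  for dz in (.0,.010,.019):
    for dx in (.011,-.011):
        q=proj(p,e+tx*dx+ty*n*.0135+tz*dz);print(n,dz,dx,((q-[150,100])*2).round())
```

```text
0.026889920527940446 0.0
tipgap 0.02650069067958941 [0.41167464 0.27532837 0.008     ]
-1 0.0 0.011 [219. 266.]
-1 0.0 -0.011 [221. 339.]
-1 0.01 0.011 [222. 254.]
-1 0.01 -0.011 [223. 324.]
-1 0.019 0.011 [224. 245.]
-1 0.019 -0.011 [225. 312.]
1 0.0 0.011 [318. 266.]
1 0.0 -0.011 [316. 339.]
1 0.01 0.011 [315. 255.]
1 0.01 -0.011 [313. 324.]
1 0.019 0.011 [312. 245.]
1 0.019 -0.011 [311. 312.]
```

>>> move_arm([
  [[0,0,0],0,-0.42],
  [[0,0,0],0,-0.46],
  [[0,0,0],0,-0.46],
  [[0,0,0],0,-0.46],
])

```text
clock: 6.9
ee_pos: [0.456, 0.2878, 0.0202]
eef_rot: [3.142, 0.0, -2.86]
wrist_force: [0.5, 0.2, -0.6]
opening: 0.0229
finger_force: 0.0
```

Run:
```python
from h import *
p=imaging.get_image("wrist");s=readout.sense();print(s["opening"],s["finger_force"],s["ee_pos"],s["wrist_force"])
q=imaging.get_image("side");u=proj(q,s["ee_pos"]).astype(int);print(u)
A=cv2.resize(p["pixels"][140:340,190:390],None,fx=2.9,fy=2.9,interpolation=cv2.INTER_CUBIC)[:, :400+100]
A=cv2.resize(p["pixels"][150:320,210:360],(500,567))
B=cv2.resize(q["pixels"][u[1]-60:u[1]+40,u[0]-25:u[0]+25],(283,567))
cv2.imwrite("pics/g.png",np.hstack([A,B]))
```

```text
0.023275916419705896 0.0 [0.45601121 0.28780106 0.02024908] [ 0.09374367 -0.07147646 -0.60990597]
[236 181]
```

View pics/g.png

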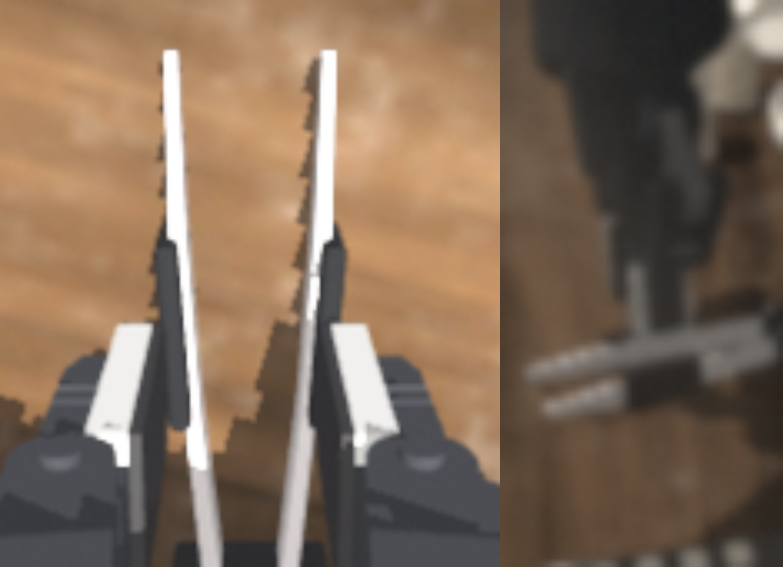

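In the side view the fingers end at about (665,335), just above the tweezers' arms, and nothing is touched (finger force is 0). The fingers stand higher than planned. I'll reopen and probe downward in small steps, watching the force.

>>> move_arm([
  [[0,0,0],0,-0.1],
  [[0,0,0],0,0.0],
  [[0,0,0],0,0.0],
  [[0,0,0.001],0,0.0],
  [[0,0,0.001],0,0.0],
  [[0,0,0.001],0,0.0],
  [[0,0,0],0,0.0],
])

```text
clock: 7.58
ee_pos: [0.4558, 0.2877, 0.0169]
eef_rot: [-3.141, -0.0, -2.86]
wrist_force: [0.1, 0.3, -0.1]
opening: 0.0426
finger_force: 0.0
```

Run:
```python
from h import *
p=imaging.get_image("wrist");s=readout.sense();print(s["opening"],s["finger_force"],s["ee_pos"],s["wrist_force"],s["moment"])
q=imaging.get_image("scene");u=proj(q,s["ee_pos"]);print(u)
r=imaging.get_image("side");v=proj(r,s["ee_pos"]);print(v,q["mtx"][0,0],r["mtx"][0,0])
for n,P,uu in(("s",q,u),("d",r,v)):
    for z in (0.0,.02,.04,.06): print(n,z,[(proj(P,[s["ee_pos"][0]+k*.28*.0235,s["ee_pos"][1]-k*.96*.0235,z])-uu).round(1).tolist() for k in(1,-1)])
ui=u.round().astype(int);vi=v.round().astype(int)
A=cv2.resize(q["pixels"][ui[1]-35:ui[1]+25,ui[0]-40:ui[0]+40],(400,300),interpolation=2);B=cv2.resize(r["pixels"][vi[1]-35:vi[1]+25,vi[0]-40:vi[0]+40],(400,300),interpolation=2)
cv2.imwrite("pics/h.png",np.hstack([A,B]))
```

```text
0.04258916391205218 0.0 [0.45585081 0.28767049 0.01700857] [-0.982212   -0.14576293  0.08894513] [0.00363036 0.00135879 0.02278281]
[212.1277528  223.42927707]
[236.96796018 182.65267893] 406.968710801169 513.025793417948
s 0.0 [[7.5, 9.5], [-6.0, 3.2]]
s 0.02 [[6.8, 2.0], [-6.8, -4.1]]
s 0.04 [[6.0, -5.7], [-7.7, -11.6]]
s 0.06 [[5.2, -13.5], [-8.6, -19.3]]
d 0.0 [[3.9, 11.8], [-3.1, 0.5]]
d 0.02 [[3.5, 4.6], [-3.5, -6.6]]
d 0.04 [[3.2, -2.7], [-3.9, -13.9]]
d 0.06 [[2.8, -10.2], [-4.4, -21.2]]
```

View pics/h.png

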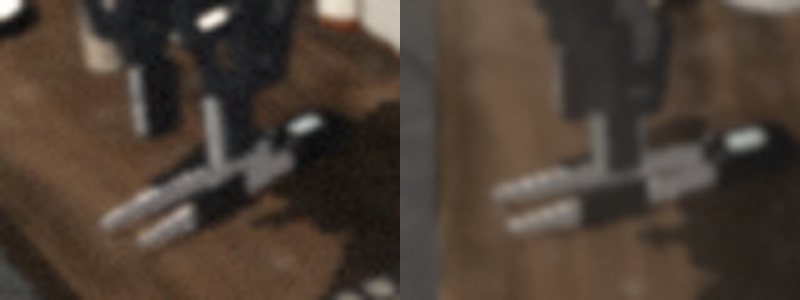

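In both outside views the near fingertip ends about 15 mm above where the reported TCP puts it: scene (220,170), side (620,170). That places the fingertips at z ≈ 0.03, and there was no desk contact. I'll keep descending in small, force-watched steps.

>>> move_arm([
  [[0,0,0.004],0,0.0],
  [[0,0,0.004],0,0.0],
  [[0,0,0.004],0,0.0],
  [[0,0,0.003],0,0.0],
  [[0,0,0],0,0.0],
  [[0,0,0],0,0.0],
])

```text
clock: 8.23
ee_pos: [0.4558, 0.2876, 0.0018]
eef_rot: [-3.141, -0.001, -2.86]
wrist_force: [0.2, -0.3, -0.6]
opening: 0.0428
finger_force: 0.0
```

Run:
```python
from h import *
p=imaging.get_image("wrist");s=readout.sense();print(s["opening"],s["finger_force"],s["ee_pos"],s["wrist_force"],s["moment"])
print(p["world_from_camera"][:3,3])
for l in ["grip_pads","tip_left","tip_right","back_end"]: print(l,find(p,l,1))
```

```text
0.04212115288834885 0.0 [0.45595724 0.2878033  0.0021154 ] [ 0.10855579 -0.34869781  0.30231431] [ 0.03879278 -0.02990947  0.00754967]
[0.39202555 0.26777652 0.15853614]
grip_pads []
tip_left [([0.409, 0.2885, 0.0052], 0.6)]
tip_right [([0.4149, 0.2644, 0.0068], 0.61)]
back_end []
```

>>> move_arm([
  [[0,0,0.003],0,0.0],
  [[0,0,0.003],0,0.0],
  [[0,0,0.002],0,0.0],
  [[0,0,0],0,0.0],
  [[0,0,0],0,0.0],
])

```text
clock: 8.9
ee_pos: [0.4558, 0.2876, -0.0061]
eef_rot: [-3.141, -0.001, -2.86]
wrist_force: [0.3, -1.0, -0.2]
opening: 0.0427
finger_force: 0.0
```

Run:
```python
from h import *
p=imaging.get_image("wrist");r=imaging.get_image("side");q=imaging.get_image("scene");s=readout.sense();print(s["opening"],s["finger_force"],s["ee_pos"],s["wrist_force"])
v=proj(r,[.456,.2877,.02]).round().astype(int);u=proj(q,[.456,.2877,.02]).round().astype(int)
f=lambda P,c:cv2.resize(P["pixels"][c[1]-30:c[1]+20,c[0]-33:c[0]+34],(400,300),interpolation=2)
cv2.imwrite("pics/i.png",np.vstack([np.hstack([f(q,u),f(r,v)]),np.hstack([cv2.resize(p["pixels"][130:340,140:420],(400,300)),np.zeros((300,400,3),np.uint8)])]))
```

```text
0.04239190967833486 0.0 [ 0.45606342  0.28788989 -0.00567901] [-0.60750589  0.43157912 -0.15847217]
```

View pics/i.png

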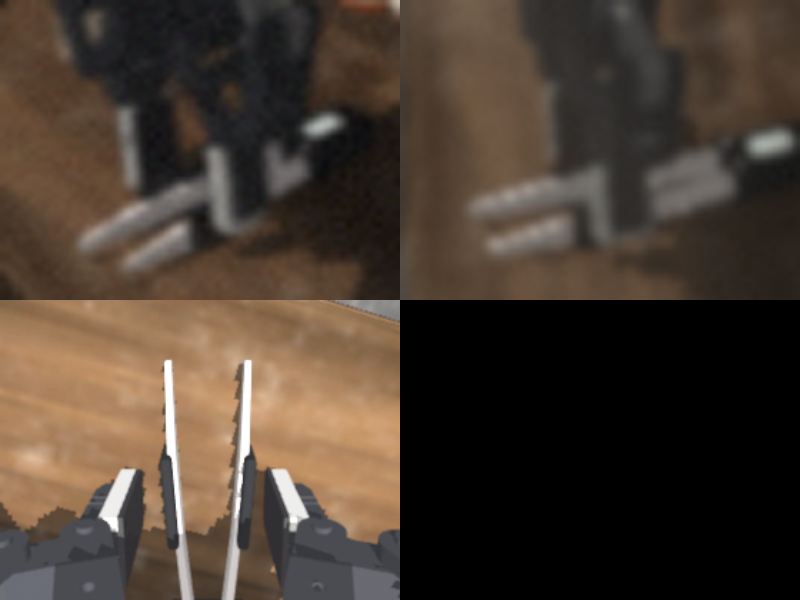

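The near finger now covers the near grip pad in both outside views: scene at (235,225), side at (625,230). In the wrist view the fingers are centred on the pads lengthwise. I'll go 3 mm deeper, then close.

>>> move_arm([
  [[0,0,0.001],0,0.0],
  [[0,0,0.001],0,0.0],
  [[0,0,0.001],0,0.0],
  [[0,0,0],0,-0.1],
  [[0,0,0],0,-0.2],
  [[0,0,0],0,-0.28],
  [[0,0,0],0,-0.33],
  [[0,0,0],0,-0.37],
  [[0,0,0],0,-0.37],
  [[0,0,0],0,-0.37],
], newtons=20)

```text
clock: 9.88
ee_pos: [0.4561, 0.288, -0.0085]
eef_rot: [3.141, 0.0, -2.86]
wrist_force: [-0.9, -0.1, 3.4]
opening: 0.0268
finger_force: 7.7
```

```bash
cat >> h.py <<'E'
def tips(p,zt,box):
    """bright steel tip ends: topmost bright pixels in left/right halves of box"""
    g=cv2.cvtColor(p["pixels"],cv2.COLOR_BGR2GRAY);r0,r1,c0,c1=box
    n,l,st,ce=cv2.connectedComponentsWithStats((g[r0:r1,c0:c1]>200).astype(np.uint8))
    return [(st[i,0]+c0,st[i,1]+r0,st[i,2],st[i,3],st[i,4]) for i in range(1,n) if st[i,4]>25]
E
python3 - <<'E'
from h import *
p=imaging.get_image("wrist");s=readout.sense();print(s["opening"],s["finger_force"],s["ee_pos"],s["wrist_force"])
print(tips(p,.008,(130,250,200,360)))
for l in ["grip_pads","tip_left","tip_right"]: print(l,find(p,l,1))
print(np.round(p["world_from_camera"],3).tolist())
E
```

```text
0.02707589589273157 7.676414083689451 [ 0.45606244  0.28798786 -0.00847896] [-1.70219281  0.14749858  3.1208594 ]
[(np.int32(300), np.int32(172), np.int32(7), np.int32(78), np.int32(418)), (np.int32(257), np.int32(174), np.int32(8), np.int32(76), np.int32(434)), (np.int32(314), np.int32(247), np.int32(10), np.int32(3), np.int32(29))]
grip_pads []
tip_left [([0.4105, 0.2823, 0.0054], 0.86)]
tip_right [([0.4119, 0.264, 0.0092], 0.75)]
[[-0.278, 0.926, 0.256, 0.392], [0.961, 0.268, 0.075, 0.268], [0.001, 0.266, -0.964, 0.148], [0.0, 0.0, 0.0, 1.0]]
```

>>> move_arm([
  [[0,0,-0.005],0,-0.37],
  [[0,0,-0.015],0,-0.37],
  [[0,0,-0.025],0,-0.37],
  [[0,0,-0.025],0,-0.37],
  [[0,0,-0.025],0,-0.37],
  [[0,0,-0.025],0,-0.37],
  [[0,0,-0.01],0,-0.37],
  [[0,0,0],0,-0.37],
  [[0,0,0],0,-0.37],
])

```text
clock: 10.83
ee_pos: [0.4558, 0.2876, 0.1207]
eef_rot: [-3.142, -0.0, -2.86]
wrist_force: [-0.6, 0.0, -0.2]
opening: 0.0271
finger_force: 7.0
```

Run:
```python
from h import *
p=imaging.get_image("wrist");s=readout.sense();print(s["opening"],s["finger_force"],s["ee_pos"],s["eef_rot"],s["wrist_force"])
print(tips(p,.008,(130,250,200,360)))
r=imaging.get_image("side");print([(l,find(r,l,1)) for l in ["tip_left","tip_right","back_end","grip_pads"]])
```

```text
0.02689247175250599 6.9557928762515076 [0.45517985 0.28720394 0.11967401] [-3.14076715e+00 -2.00879264e-03 -2.86028663e+00] [ 0.23587631  0.04389838 -0.63193071]
[(np.int32(257), np.int32(173), np.int32(8), np.int32(77), np.int32(411)), (np.int32(300), np.int32(172), np.int32(6), np.int32(73), np.int32(389))]
[('tip_left', [([0.4574, 0.2851, 0.1358], 0.61)]), ('tip_right', [([0.414, 0.2667, 0.1372], 0.43)]), ('back_end', [([0.5504, 0.3177, 0.1378], 0.9)]), ('grip_pads', [([0.4567, 0.2862, 0.1396], 0.9)])]
```

The tweezers are held and have not slipped. Next I turn to dock yaw and carry them over.

>>> move_arm([
  [[0,0,0],0.094,-0.37],
  [[0,0,0],0.094,-0.37],
  [[0,0,0],0.094,-0.37],
  [[0.0012,-0.015,0],0,-0.37],
  [[0.0012,-0.03,0],0,-0.37],
  [[0.0012,-0.03,0],0,-0.37],
  [[0.0012,-0.03,0],0,-0.37],
  [[0.0012,-0.03,0],0,-0.37],
  [[0.0012,-0.03,0],0,-0.37],
  [[0.0012,-0.03,0],0,-0.37],
  [[0.0012,-0.03,0],0,-0.37],
  [[0.0012,-0.03,0],0,-0.37],
  [[0.0012,-0.03,0],0,-0.37],
  [[0.0012,-0.03,0],0,-0.37],
  [[0.0012,-0.03,0],0,-0.37],
  [[0.0012,-0.018,0],0,-0.37],
  [[0,0,0],0,-0.37],
  [[0,0,0],0,-0.37],
])

```text
clock: 12.63
ee_pos: [0.4392, -0.0766, 0.1209]
eef_rot: [3.141, -0.001, 3.139]
wrist_force: [0.7, 0.3, -0.1]
opening: 0.027
finger_force: 7.0
```

Run:
```python
from h import *
p=imaging.get_image("wrist");s=readout.sense();print(s["clock"],s["opening"],s["finger_force"],s["ee_pos"],s["eef_rot"],s["wrist_force"])
print(tips(p,.008,(130,250,200,360)))
for c in ("wrist","side","scene"):
    P=p if c=="wrist" else imaging.get_image(c)
    for l in ["setting_dock","dock_mouth","seat","line_left","line_right"]: print(c,l,find(P,l,1))
    ms=nets.silhouettes(P,"setting_dock")
    if ms:
        m=ms[0]["mask"].astype(np.uint8);print(ms[0]["p"],m.sum(),cv2.boundingRect(m),cv2.minAreaRect(np.argwhere(m)[:,::-1].astype(np.float32)))
    np.savez(f"d_{c}.npz",pixels=P["pixels"],mtx=P["mtx"],world_from_camera=P["world_from_camera"],mask=m)
```

```text
12.6833 0.027270339846505443 6.958226674469188 [ 0.43945064 -0.07533319  0.12090106] [ 3.14089160e+00 -5.74020061e-04  3.14113128e+00] [ 0.69631831  0.16331208 -0.11305899]
[(np.int32(263), np.int32(194), np.int32(14), np.int32(28), np.int32(294)), (np.int32(279), np.int32(197), np.int32(14), np.int32(26), np.int32(310)), (np.int32(295), np.int32(198), np.int32(4), np.int32(25), np.int32(92)), (np.int32(306), np.int32(198), np.int32(3), np.int32(12), np.int32(32))]
wrist setting_dock [([0.4931, -0.0711, 0.0004], 0.82)]
wrist dock_mouth [([0.546, -0.0747, 0.0176], 0.81)]
wrist seat [([0.4904, -0.0813, 0.0232], 0.9)]
wrist line_left [([0.4433, -0.0651, 0.0208], 0.96)]
wrist line_right [([0.4446, -0.0839, 0.0179], 0.97)]
0.7 5341 (256, 191, 61, 154) ((286.0, 267.5), (153.0, 60.0), 90.0)
side setting_dock [([0.4924, -0.07, 0.0013], 0.69)]
side dock_mouth [([0.5415, -0.078, 0.0265], 0.87)]
side seat [([0.4919, -0.0735, 0.0253], 0.64)]
side line_left [([0.4482, -0.0654, 0.0176], 0.97)]
side line_right [([0.4415, -0.0839, 0.0139], 0.83)]
0.58 2901 (234, 281, 100, 44) ((283.61883544921875, 304.1881103515625), (37.91091537475586, 99.9017333984375), 84.2894058227539)
scene setting_dock [([0.4916, -0.0721, 0.0033], 0.58)]
scene dock_mouth [([0.5516, -0.0776, 0.0224], 0.7)]
scene seat [([0.4927, -0.0792, 0.0219], 0.72)]
scene line_left [([0.4418, -0.0695, 0.0189], 0.66)]
scene line_right [([0.4391, -0.0793, 0.0183], 0.75)]
0.64 2697 (285, 266, 92, 66) ((331.4000244140625, 298.300048828125), (36.671512603759766, 97.04534149169922), 63.43495178222656)
```

Run:
```python
import numpy as np,cv2
z=np.load("d_wrist.npz");g=cv2.cvtColor(z["pixels"],cv2.COLOR_BGR2GRAY)
print("cols",list(range(252,324,1))[0],"step1")
for r in (176,188,192,196,200,204,208,212,216,220,224,228,240,256,270,280,300): print(r," ".join(f"{v}" for v in g[r,252:322]))
```

```text
cols 252 step1
176 108 102 100 99 119 161 181 178 171 148 120 111 111 114 114 94 64 62 61 58 57 56 57 56 55 55 55 55 55 55 54 55 55 55 54 55 57 56 58 58 57 56 57 55 56 58 67 118 166 184 179 170 125 58 60 61 62 62 62 61 61 60 62 63 63 63 63 64 64 62
188 104 105 107 107 115 154 179 178 176 160 132 108 99 99 98 97 80 56 57 56 56 57 54 55 54 54 54 53 56 54 54 53 54 53 53 52 53 53 52 51 51 52 53 52 53 53 63 113 163 183 181 176 144 80 53 54 54 54 54 54 55 55 54 55 54 55 56 56 56 56
192 105 105 104 104 114 153 179 178 177 163 135 116 112 97 78 76 78 78 77 76 76 76 74 75 73 73 72 71 72 72 71 72 72 73 73 72 73 72 71 70 70 69 69 67 69 70 79 115 161 183 181 178 150 97 67 66 66 66 66 67 65 60 57 55 54 54 54 55 54 55
196 112 114 117 114 123 156 176 178 177 166 176 249 255 250 190 188 188 189 187 186 187 186 190 193 193 194 192 192 192 192 193 192 192 193 191 189 188 188 188 189 187 188 187 186 186 184 177 156 162 182 179 178 167 170 180 181 181 177 139 88 87 86 82 76 64 56 55 56 56 56
200 102 106 110 112 122 155 175 177 176 166 148 254 255 255 215 215 215 215 215 215 215 215 215 215 215 161 127 1
[... 2424 characters left out ...]
2 129 146 148 148 146 147
270 39 39 38 38 39 39 39 39 39 37 34 127 177 163 140 121 93 87 87 84 84 84 82 83 83 83 84 83 84 84 85 85 86 86 88 88 87 84 84 84 84 87 87 87 86 87 114 144 162 160 106 36 38 39 39 40 39 39 38 39 40 40 40 40 42 41 50 112 146 146
280 40 39 39 37 39 39 38 38 38 39 37 53 133 173 156 134 112 86 87 85 83 83 82 83 84 85 84 83 83 83 85 85 85 86 88 89 86 85 84 85 86 89 87 86 87 93 117 146 166 145 79 36 39 40 38 39 39 38 37 37 40 40 40 41 40 42 46 48 48 83
300 39 45 53 68 64 43 40 40 39 39 39 39 35 102 159 163 143 129 103 85 83 84 83 84 86 85 85 84 84 85 86 85 85 86 88 85 84 84 85 86 87 88 87 87 90 118 139 158 175 131 36 38 39 39 40 38 39 43 48 46 39 40 40 40 42 49 51 51 51 47
```

```bash
cat >> h.py <<'E'
def line_pts(p,z,rows,c0,c1):
    g=cv2.cvtColor(p["pixels"],cv2.COLOR_BGR2GRAY).astype(float);o=[]
    for r in rows:
        w=np.clip(212-g[r,c0:c1],0,None);o.append(ray(p,(w*np.arange(c0,c1)).sum()/w.sum(),r,z))
    return np.array(o)
E
python3 - <<'E'
from h import *
p=dict(np.load("d_wrist.npz"))
for nm,c in(("R",(273,283)),("L",(289,298))):
    P=line_pts(p,.017,range(199,222),*c);k,b=np.polyfit(P[:,0],P[:,1],1);print(nm,k,"y at .443:",k*.443+b,P[[0,-1],0])
for z in(.013,.017,.021):print(z,line_pts(p,z,[210],289,298)[0]-line_pts(p,z,[210],273,283)[0])
for r in(194.5,222.5):print("plate edge x",ray(p,285,r,.017))
print("tips",ray(p,259,173,.1365),ray(p,302.8,172,.1365),"arm row188",[ray(p,c,188,.1365) for c in(258.8,301.9)])
print(p["world_from_camera"][:3,3],p["world_from_camera"][:3,:3])
E
```

```text
R -0.04126812499412969 y at .443: -0.081594858306664 [0.43358362 0.45389129]
L -0.018434670583520437 y at .443: -0.06760663564038116 [0.43361253 0.4539221 ]
0.013 [2.99996448e-05 1.41984889e-02 0.00000000e+00]
0.017 [2.95461247e-05 1.39838430e-02 0.00000000e+00]
0.021 [2.90926046e-05 1.37691972e-02 0.00000000e+00]
plate edge x [ 0.42954095 -0.07488975  0.017     ]
plate edge x [ 0.45532129 -0.07486835  0.017     ]
tips [ 0.39325651 -0.08833071  0.1365    ] [ 0.3928291  -0.06790026  0.1365    ] arm row188 [array([ 0.40036672, -0.08858118,  0.1365    ]), array([ 0.40040791, -0.0682015 ,  0.1365    ])]
[ 0.37282463 -0.07772704  0.27759375] [[ 1.78718291e-03  9.64144770e-01  2.65370814e-01]
 [ 9.99997685e-01 -2.04113309e-03  6.81194045e-04]
 [ 1.19842683e-03  2.65368982e-01 -9.64146186e-01]]
```

>>> move_arm([
  [[0,0,0],0.05,-0.37],
  [[0.0045,0.0027,0.01],0,-0.37],
  [[0,0,0.02],0,-0.37],
  [[0,0,0.025],0,-0.37],
  [[0,0,0.02],0,-0.37],
  [[0,0,0.014],0,-0.37],
  [[0,0,0],0,-0.37],
  [[0,0,0],0,-0.37],
  [[0,0,0],0,-0.37],
])

```text
clock: 14.43
ee_pos: [0.4362, -0.0723, 0.0327]
eef_rot: [3.142, 0.001, 3.091]
wrist_force: [-0.2, -0.9, -0.6]
opening: 0.0272
finger_force: 6.9
```

Run:
```python
from h import *
p=imaging.get_image("wrist");s=readout.sense();print(s["clock"],s["opening"],s["finger_force"],s["ee_pos"],s["eef_rot"],s["wrist_force"])
np.savez("e_wrist.npz",pixels=p["pixels"],mtx=p["mtx"],world_from_camera=p["world_from_camera"])
g=cv2.cvtColor(p["pixels"],cv2.COLOR_BGR2GRAY)
for r in (172,176,190,200,205,210,215,220,226,230,236,250,260,270,280,300): print(r," ".join(f"{v}" for v in g[r,244:326]))
for r in (250,265,280,300,320): print("wide",r,"L"," ".join(f"{v}" for v in g[r,200:262:2]),"R"," ".join(f"{v}" for v in g[r,304:370:2]))
for l in ["dock_mouth","seat","back_end","tip_left","tip_right"]: print(l,find(p,l,1))
```

```text
14.4833 0.027167559265410965 6.946517526812386 [ 0.43656021 -0.07224725  0.03308969] [3.14130791e+00 1.77869708e-03 3.09122742e+00] [ 0.67014668 -0.14922852 -0.58145673]
172 138 139 139 138 138 138 138 139 138 139 139 138 138 138 138 138 138 138 139 137 138 139 138 137 139 140 140 141 130 102 80 81 82 82 80 79 79 78 77 77 75 76 74 75 74 76 76 76 74 75 76 76 77 77 81 103 116 120 130 117 89 77 76 76 75 74 75 75 74 75 73 72 73 73 72 73 73 73 72 73 73 73
176 137 138 138 137 136 136 134 133 134 133 132 131 149 251 255 255 254 221 138 132 131 130 131 131 131 131 131 132 133 110 75 75 76 76 76 76 76 73 72 72 72 71 72 71 73 72 71 71 72 70 71 70 70 69 79 122 169 187 183 174 129 67 68 67 67 68 67 68 68 68 66 66 67 65 65 66 65 65 64 64 63 65
190 121 118 116 113 111 112 113 115 115 115 115 117 124 246 255 255 255 250 161 123 117 116 117 117 117 120 99 69 70 70 70 70 70 70 68 69 68 68 67 67 66 65 64 64 63 62 62 63 62 63 62 62 62 63 72 116 166 187 184 181 148 86 62 62 63 63 65 66 66 67 68 68 70 70 69 69 68 68 68 68 68 67
200 115 112 110 110 108 110 113 113 115 117 116 114 112 237 255 255 255 252 2
[... 4197 characters left out ...]
 82 77 41 41 40 41 39 64 64 R 39 40 40 37 40 41 40 48 48 140 165 165 166 151 123 91 49 48 48 48 48 48 56 64 65 64 64 63 65 66 68 67 67
wide 300 L 64 64 64 64 65 65 61 57 57 56 58 57 56 56 53 49 47 48 48 48 46 46 51 53 43 42 41 80 70 39 40 R 40 39 39 60 40 40 43 55 52 46 47 49 48 47 48 49 48 48 48 47 48 49 47 49 48 49 48 48 49 49 48 48 49
wide 320 L 65 65 66 64 64 64 64 64 65 66 65 64 65 65 64 66 65 64 65 65 51 46 49 53 48 68 85 86 86 86 88 R 92 86 85 85 85 67 47 52 50 46 47 48 50 47 49 48 47 49 48 48 49 49 49 48 49 48 47 47 49 48 48 48 48
dock_mouth []
seat [([0.4963, -0.0777, 0.024], 0.62)]
back_end []
tip_left [([0.3927, -0.0594, 0.0492], 0.86)]
tip_right [([0.3863, -0.0831, 0.048], 0.92)]
```

```bash
cat > m.py <<'E'
from h import *
def edge(g,r,c0,c1,rise,th):
    a=g[r,c0:c1].astype(float)-th
    for i in range(len(a)-1):
        if (rise and a[i]<0<=a[i+1]) or (not rise and a[i]>=0>a[i+1]): return c0+i+a[i]/(a[i]-a[i+1])
E
python3 - <<'E'
from h import *
p=dict(np.load("e_wrist.npz"));zu=.0415
L=lambda u,v,z:ray(p,u,v,z)
d1=(L(268.25,236,.017)+L(291.5,236,.017))/2;d2=(L(269,260,.017)+L(292,260,.017))/2
print("dock",d1,d2,"yaw",(d2-d1)[1]/(d2-d1)[0],"gap",L(291.5,236,.017)-L(268.25,236,.017))
t1=(L(256.8,176,zu+.012)+L(304.3,176,zu+.012))/2;t2=(L(264.8,300,zu+.012)+L(301.6,300,zu+.012))/2;t3=(L(262.8,270,zu+.012)+L(302.3,270,zu+.012))/2
print("tw",t1,t2,t3,"yaw",(t2-t1)[1]/(t2-t1)[0])
print("tipgap",np.linalg.norm(L(259.2,176,zu+.008)-L(301.7,176,zu+.008)))
print("plate edge rows 229.5, 269.5:",L(280,229.7,.017),L(280,270,.017))
print("tip end row173:",L(280,172.5,zu+.008))
E
```

```text
dock [ 0.4328802  -0.07439974  0.017     ] [ 0.44861489 -0.0748252   0.017     ] yaw -0.02703976149534682 gap [0.00070024 0.01401715 0.        ]
tw [ 0.39083703 -0.07170108  0.0535    ] [ 0.45391763 -0.07357581  0.0535    ] [ 0.43727162 -0.07308546  0.0535    ] yaw -0.029719483230606667
tipgap 0.01971184143764608
plate edge rows 229.5, 269.5: [ 0.42887473 -0.07411813  0.017     ] [ 0.45536242 -0.07548197  0.017     ]
tip end row173: [ 0.38982322 -0.07192055  0.0495    ]
```

>>> move_arm([
  [[0,-0.0014,0.005],0,-0.37],
  [[0,0,0.007],0,-0.37],
  [[0,0,0.005],0,-0.37],
  [[0,0,0.0022],0,-0.37],
  [[0,0,0],0,-0.37],
  [[0,0,0],0,-0.37],
  [[0,0,0],0,-0.37],
])

```text
clock: 15.32
ee_pos: [0.4358, -0.0737, 0.013]
eef_rot: [-3.142, 0.0, 3.091]
wrist_force: [-0.0, -0.1, -0.9]
opening: 0.0268
finger_force: 6.9
```

Run:
```python
from h import *
p=imaging.get_image("wrist");s=readout.sense();print(s["clock"],s["opening"],s["finger_force"],s["ee_pos"],s["eef_rot"],s["wrist_force"])
np.savez("f_wrist.npz",pixels=p["pixels"],mtx=p["mtx"],world_from_camera=p["world_from_camera"])
g=cv2.cvtColor(p["pixels"],cv2.COLOR_BGR2GRAY)
for r in (172,176,200,236,240,244,256,262,268,272,276,280,300): print(r," ".join(f"{v}" for v in g[r,250:312]))
q=imaging.get_image("side");print([(l,find(q,l,1)) for l in ["tip_left","tip_right","back_end","grip_pads","dock_mouth"]])
```

```text
15.3667 0.02693779201146473 6.94554777466692 [ 0.4359056  -0.07366903  0.01315914] [3.14154136e+00 3.92277048e-04 3.09086472e+00] [-0.95549893 -0.19936707 -0.67857158]
172 151 150 149 147 146 146 144 144 145 145 146 145 144 144 143 144 144 142 143 143 143 142 142 142 143 143 143 144 143 143 144 145 146 147 146 144 143 143 142 142 142 117 78 78 78 78 77 77 82 106 118 124 133 119 91 78 77 78 78 77 76 75
176 143 142 143 142 142 142 156 251 255 255 254 225 145 142 142 142 142 143 142 142 143 142 143 143 145 146 147 148 148 149 147 146 146 145 144 143 143 142 115 77 76 77 77 78 77 78 78 79 86 127 173 190 187 178 135 78 77 78 78 79 78 78
200 119 119 120 120 121 123 125 241 255 255 255 253 210 114 70 70 69 67 82 108 118 117 117 118 118 117 117 118 115 114 113 113 94 65 63 64 63 64 63 64 63 62 65 62 63 63 62 64 75 118 167 186 187 184 171 124 63 62 62 63 63 63
236 107 107 103 99 83 53 47 170 251 255 255 255 255 239 135 106 74 93 111 113 113 113 114 114 115 115 118 119 120 119 120 122 122 122 105 81 80 81 82 80 81 81 81 79 80 79 79 79 87 120 151 168 176 176 179 173 127 43 37 49 71 82
240 156 1
[... 1594 characters left out ...]
0 42 41 40 42 42
280 42 41 42 42 41 39 52 65 66 66 66 62 54 86 243 255 242 148 254 255 190 122 254 255 255 255 255 255 255 255 220 220 220 220 220 220 220 220 220 220 220 220 220 220 201 134 67 158 175 152 172 151 83 39 41 41 41 41 40 39 38 41
300 42 42 40 61 82 88 73 44 41 41 40 42 40 39 38 106 166 169 149 134 106 86 87 87 87 87 88 90 88 90 89 89 89 89 90 89 89 89 90 89 88 89 89 89 88 89 90 120 144 165 182 136 37 40 41 41 42 42 40 44 61 58
[('tip_left', [([0.3887, -0.0633, 0.0312], 0.65)]), ('tip_right', [([0.3867, -0.0811, 0.029], 0.7)]), ('back_end', [([0.5316, -0.0766, 0.0315], 0.88)]), ('grip_pads', [([0.4375, -0.0743, 0.0324], 0.66)]), ('dock_mouth', [([0.543, -0.0762, 0.025], 0.87)])]
```

```bash
cat > cmp.py <<'E'
from h import *
def comp(p,zu,lin,tw):
    L=lambda u,v,z:ray(p,u,v,z)
    D=np.array([(L(a,r,.017)+L(b,r,.017))/2 for r,a,b in lin]);k,b=np.polyfit(D[:,0],D[:,1],1)
    T=np.array([(L(a,r,zu+.012)+L(c,r,zu+.012))/2 for r,a,c in tw]);kt,bt=np.polyfit(T[:,0],T[:,1],1)
    print("dock yaw",k,"tw yaw",kt)
    for x in (.39,.44,.49): print(x,"dock y",k*x+b,"tw y",kt*x+bt)
E
python3 - <<'E'
from cmp import *
p=dict(np.load("f_wrist.npz"))
comp(p,.0217,[(256,269.75,295.4),(262,270,295.5),(268,270.15,295.65),(272,270.4,295.65),(276,270.5,295.7),(280,270.75,295.95)],[(176,256.6,304.3),(200,256.7,305),(300,264.9,301.6)])
print(ray(p,280,173,.0297),ray(p,280,243,.017),ray(p,280,298,.017),p["mtx"])
E
```

```text
dock yaw -0.021811982389863815 tw yaw -0.028723736669200143
0.39 dock y -0.07347409678868781 tw y -0.07319480612575151
0.44 dock y -0.074564695908181 tw y -0.07463099295921152
0.49 dock y -0.0756552950276742 tw y -0.07606717979267152
[ 0.38970596 -0.07336372  0.0297    ] [ 0.42926955 -0.07549568  0.017     ] [ 0.46256894 -0.0772274   0.017     ] [[303.15910561   0.         282.01017858]
 [  0.         303.15910561 210.98007265]
 [  0.           0.           1.        ]]
```

Lateral error is about 0.1 mm and yaw is within 0.007 rad, so I'll insert along the dock axis.

>>> move_arm([
  [[-0.005,0.0001,0],0,-0.37],
  [[-0.005,0.0001,0],0,-0.37],
  [[-0.005,0.0001,0],0,-0.37],
  [[-0.005,0.0001,0],0,-0.37],
  [[-0.005,0.0001,0],0,-0.37],
  [[-0.005,0.0001,0],0,-0.37],
  [[0,0,0],0,-0.37],
  [[0,0,0],0,-0.37],
])

```text
clock: 16.33
ee_pos: [0.4658, -0.0747, 0.0129]
eef_rot: [-3.141, -0.0, 3.091]
wrist_force: [0.6, -0.5, -1.0]
opening: 0.0272
finger_force: 7.0
```

```bash
cat > look.py <<'E'
from h import *
import sys
p=imaging.get_image("wrist");s=readout.sense();print(s["clock"],s["opening"],s["finger_force"],s["ee_pos"],s["eef_rot"],s["wrist_force"],s["moment"])
np.savez(sys.argv[1],pixels=p["pixels"],mtx=p["mtx"],world_from_camera=p["world_from_camera"])
g=cv2.cvtColor(p["pixels"],cv2.COLOR_BGR2GRAY)
for r in eval(sys.argv[2]): print(r," ".join(f"{v}" for v in g[r,250:312]))
E
python3 look.py g.npz "(170,172,174,176,180,190,200,205,210,220,230,300)"
```

```text
16.3833 0.02715857155164778 6.951720654324163 [ 0.46552422 -0.07465226  0.01285277] [-3.14146532e+00 -5.43140494e-04  3.09075451e+00] [-0.65744524 -0.12479427  0.3378896 ] [ 0.01529136  0.03516562 -0.00407685]
170 99 99 99 101 104 105 107 107 106 105 103 101 101 100 101 101 100 100 100 99 99 98 97 96 95 95 96 98 96 97 99 98 101 101 105 106 106 108 110 109 111 109 109 106 104 104 101 99 100 101 99 99 99 82 58 59 59 59 59 59 58 59
172 99 98 99 99 100 99 100 100 104 106 106 106 103 103 103 100 101 100 99 99 99 99 97 95 95 95 95 96 96 96 97 100 100 101 104 104 105 107 109 109 110 110 109 107 105 103 102 101 103 115 122 126 135 116 74 58 58 59 58 57 57 58
174 99 98 98 98 98 98 136 231 252 253 251 206 120 102 101 101 99 98 98 98 98 98 97 96 96 96 95 95 96 95 95 96 98 99 100 100 99 101 100 101 102 103 101 101 99 98 98 99 104 130 170 186 183 173 125 56 56 56 55 55 56 56
176 99 99 98 99 99 99 131 250 255 255 254 219 118 101 99 100 98 96 95 95 95 95 96 95 95 95 94 94 95 94 95 94 95 94 94 95 94 96 95 96 96 95 94 95 95 95 95 95 100 129 169 186 182 174 127 54 54 51 53 55 53 55
180 100 100 99 99 9
[... 1193 characters left out ...]
 255 255 255 255 255 255 255 255 252 255 255 255 251 166 184 217 255 255 188 123 254 255 255 255 255 255 255 255 255 255 255 255 255 255 255 255 255 255 255 255 255 255 255 255 254 125 156 254 255 247 229 237 177 176 176 178 199 217 217 217 217 217
230 255 255 255 255 255 255 255 255 251 255 255 255 253 216 160 200 217 255 254 66 236 255 255 255 255 255 255 255 255 255 255 255 255 255 255 255 255 255 255 255 255 255 255 255 254 122 183 255 255 247 212 223 173 174 174 164 176 207 217 217 217 217
300 41 41 40 60 80 85 69 44 38 42 40 39 40 38 35 103 162 166 145 131 104 84 85 84 85 85 85 85 85 85 86 87 88 87 87 87 87 88 89 90 88 89 87 87 86 85 87 118 140 162 178 132 37 38 40 40 38 38 41 42 60 58
```

>>> move_arm([
  [[-0.005,0.0002,0],0,-0.37],
  [[-0.005,0.0002,0],0,-0.37],
  [[-0.004,0.0002,0],0,-0.37],
  [[-0.003,0.0001,0],0,-0.37],
  [[-0.002,0,0],0,-0.37],
  [[-0.001,0,0],0,-0.37],
  [[0,0,0],0,-0.37],
  [[0,0,0],0,-0.37],
])

```text
clock: 17.05
ee_pos: [0.4855, -0.0749, 0.0129]
eef_rot: [3.142, -0.0, 3.091]
wrist_force: [-0.3, -0.5, -0.6]
opening: 0.0267
finger_force: 7.0
```

```bash
python3 look.py g2.npz "(168,170,172,174,176,180,190,300)"
```

```text
17.1 0.027265083836371922 6.952232965850271 [ 0.48549015 -0.07490161  0.01295259] [ 3.14149220e+00 -2.40675093e-04  3.09075744e+00] [-0.45353304  0.6855714  -1.15214327] [-0.02459678  0.04363561  0.02119384]
168 255 255 255 255 255 255 255 255 255 255 255 255 255 255 255 254 71 184 255 255 255 255 255 255 255 255 255 255 255 255 255 255 255 255 255 255 255 255 255 255 255 255 255 250 71 237 255 255 255 255 255 255 255 255 255 255 255 255 255 255 255 217
170 255 255 255 255 255 255 255 255 255 255 255 255 255 255 255 254 72 187 255 255 255 255 255 255 255 255 255 255 255 255 255 255 255 255 255 255 255 255 255 255 255 255 255 254 72 237 255 255 255 255 255 255 255 255 255 255 255 255 255 255 255 218
172 255 255 255 255 255 255 255 255 255 255 255 255 255 255 255 254 105 186 255 255 255 255 255 255 255 255 255 255 255 255 255 255 255 255 255 255 255 255 255 255 255 255 255 254 72 237 255 255 255 254 245 247 250 254 255 255 255 255 255 255 255 217
174 255 255 255 255 255 255 255 253 251 250 240 219 255 255 255 254 127 156 254 255 255 255 255 255 255 255 255 255 255 255 255 255 255 255 2
[... 363 characters left out ...]
0 255 255 255 255 255 255 255 254 255 255 254 235 243 254 255 255 189 124 254 255 255 255 255 255 255 255 255 255 255 255 255 255 255 255 255 255 255 255 255 255 255 255 255 254 70 185 255 255 254 186 251 255 255 254 254 255 255 217 217 217 217 217
190 255 255 255 255 255 255 255 253 255 255 255 249 182 198 254 255 237 68 235 255 255 255 255 255 255 255 255 255 255 255 255 255 255 255 255 255 255 255 255 255 255 255 255 254 123 183 255 255 255 247 249 255 255 255 254 255 255 216 216 216 216 216
300 41 40 40 58 80 84 70 44 39 40 39 40 39 38 35 191 253 248 155 131 104 84 86 85 87 87 86 87 86 86 86 86 86 87 88 86 86 88 88 90 88 89 87 87 87 87 89 118 139 160 176 131 36 38 39 39 39 39 40 42 59 57
```

>>> move_arm([
  [[-0.001,0,0],0,-0.37],
  [[-0.001,0,0],0,-0.37],
  [[-0.001,0,0],0,-0.37],
  [[-0.0005,0,0],0,-0.37],
  [[0,0,0],0,-0.37],
  [[0,0,0],0,-0.37],
])

```text
clock: 17.6
ee_pos: [0.4892, -0.0751, 0.013]
eef_rot: [3.142, 0.0, 3.091]
wrist_force: [0.9, 0.0, -1.2]
opening: 0.027
finger_force: 7.0
```

```bash
python3 look.py g3.npz "(168,170,172,174,176,300)"
```

```text
17.65 0.02686203632293437 6.951768313301727 [ 0.48914136 -0.07506403  0.01300751] [ 3.14152516e+00 -3.71438926e-05  3.09084667e+00] [-0.83296393 -1.12655762 -0.00838285] [0.01265591 0.01564528 0.00078951]
168 255 255 255 255 255 255 255 255 255 255 255 255 255 255 255 254 73 186 255 255 255 255 255 255 255 255 255 255 255 255 255 255 255 255 255 255 255 255 255 255 255 255 255 254 73 186 255 255 255 255 255 255 255 255 255 255 255 255 255 255 255 255
170 255 255 255 255 255 255 255 255 255 255 255 255 255 255 255 254 126 187 255 255 255 255 255 255 255 255 255 255 255 255 255 255 255 255 255 255 255 255 255 255 255 255 255 254 72 185 255 255 255 255 255 255 255 255 255 255 255 255 255 255 255 254
172 255 255 255 255 255 255 255 255 255 255 255 255 255 255 255 254 126 122 254 255 255 255 255 255 255 255 255 255 255 255 255 255 255 255 255 255 255 255 255 255 255 255 255 254 72 185 255 255 255 254 245 245 246 254 255 255 255 255 255 255 255 217
174 255 255 255 255 255 255 255 253 251 253 251 227 254 255 255 254 126 124 254 255 255 255 255 255 255 255 255 255 255 255 255 255 255 255 255 255 255 255 255 255 255 255 255 254 70 185 255 255 255 250 252 255 255 253 255 255 255 255 255 255 255 217
176 255 255 255 255 255 255 255 254 255 255 253 234 254 255 255 255 189 124 254 255 255 255 255 255 255 255 255 255 255 255 255 255 255 255 255 255 255 255 255 255 255 255 255 254 71 186 255 255 255 249 251 255 255 253 255 255 255 255 255 255 255 217
300 41 41 41 59 80 85 70 42 39 39 38 38 39 37 36 102 160 165 143 129 103 85 86 86 86 86 87 86 85 87 86 85 85 86 86 86 85 86 89 89 89 89 87 86 87 86 89 117 139 160 176 131 35 37 39 40 38 38 37 43 59 57
```

>>> move_arm([
  [[-0.0007,0,0],0,-0.37],
  [[-0.0007,0,0],0,-0.37],
  [[-0.0006,0,0],0,-0.37],
  [[0,0,0],0,-0.37],
])

```text
clock: 17.98
ee_pos: [0.4909, -0.0752, 0.0129]
eef_rot: [3.142, -0.001, 3.091]
wrist_force: [-0.6, 0.2, -0.6]
opening: 0.0272
finger_force: 7.0
```

```bash
python3 look.py g4.npz "(170,172,174,176)"
```

```text
18.0333 0.027433408961350277 7.000878470716998 [ 0.49091447 -0.07515046  0.01290443] [ 3.14153500e+00 -5.81232547e-04  3.09085652e+00] [-1.07856685 -0.07958812 -0.09851113] [-0.02375204  0.19109869  0.08435734]
170 255 255 255 255 255 255 255 255 255 255 255 255 255 255 255 254 126 121 254 255 255 255 255 255 255 255 255 255 255 255 255 255 255 255 255 255 255 255 255 255 255 255 255 254 71 184 255 255 255 255 255 255 255 255 255 255 255 255 255 255 255 255
172 255 255 255 255 255 255 255 255 255 255 255 255 255 255 255 254 126 124 254 255 255 255 255 255 255 255 255 255 255 255 255 255 255 255 255 255 255 255 255 255 255 255 255 254 102 184 255 255 255 254 245 247 252 255 255 255 255 255 255 255 255 217
174 255 255 255 255 255 255 255 251 251 252 249 227 254 255 255 255 188 125 254 255 255 255 255 255 255 255 255 255 255 255 255 255 255 255 255 255 255 255 255 255 255 255 255 254 125 185 255 255 255 250 252 255 255 253 255 255 255 255 255 255 255 217
176 255 255 255 255 255 255 255 253 255 255 253 233 254 255 255 255 188 70 253 255 255 255 255 255 255 255 255 255 255 255 255 255 255 255 255 255 255 255 255 255 255 255 255 254 126 185 255 255 255 249 252 255 255 253 255 255 255 255 255 255 255 217
```

>>> move_arm([
  [[-0.0005,0,0],0,-0.37],
  [[-0.0005,0,0],0,-0.37],
  [[0,0,0],0,-0.37],
  [[0,0,0],0,-0.37],
])

```text
clock: 18.37
ee_pos: [0.491, -0.0752, 0.0126]
eef_rot: [3.141, -0.002, 3.091]
wrist_force: [-5.3, 0.8, 0.5]
opening: 0.0273
finger_force: 7.2
```

```bash
python3 look.py g5.npz "(172,174)"
python3 - <<'E'
from h import *
s=[]
for i in range(3): imaging.get_image("side");q=readout.sense();print(q["wrist_force"],q["moment"],q["ee_pos"])
E
```

```text
18.4167 0.02698108967354998 7.167725821200293 [ 0.49093373 -0.07519365  0.01256554] [ 3.14139920e+00 -2.43308169e-03  3.09067689e+00] [-4.56010993  0.00949692  0.63865002] [0.058784   1.05844883 0.02781756]
172 255 255 255 255 255 255 255 255 255 255 255 255 255 255 255 254 126 124 254 255 255 255 255 255 255 255 255 255 255 255 255 255 255 255 255 255 255 255 255 255 255 255 255 254 125 186 255 255 255 254 226 238 250 254 255 255 255 255 255 255 255 255
174 255 255 255 255 255 255 255 247 252 254 251 230 254 255 255 255 188 123 254 255 255 255 255 255 255 255 255 255 255 255 255 255 255 255 255 255 255 255 255 255 255 255 255 254 126 185 255 255 255 251 253 255 255 252 255 255 255 255 255 255 255 255
[-5.35732696 -0.70054987  0.36707152] [0.03107825 1.15803495 0.00759757] [ 0.49098042 -0.07516671  0.01260163]
[-5.36301693  0.38064929  0.31131857] [ 0.0327867   1.09656789 -0.01764438] [ 0.490968   -0.07516501  0.01258504]
[-4.85129369  0.40959087  0.78462934] [0.05891544 1.16465612 0.07266359] [ 0.490987   -0.07518039  0.01259504]
```

The tweezers are home: about 5 N of pushback at x ≈ 0.491, the predicted seat. Squeezing to 24 mm next.

>>> move_arm([
  [[0,0,0],0,-0.39],
  [[0,0,0],0,-0.41],
  [[0,0,0],0,-0.43],
  [[0,0,0],0,-0.438],
  [[0,0,0],0,-0.438],
  [[0,0,0],0,-0.438],
], newtons=20)

```text
clock: 19.07
ee_pos: [0.4908, -0.0749, 0.0125]
eef_rot: [3.141, -0.003, 3.091]
wrist_force: [-5.7, 0.4, 0.6]
opening: 0.0244
finger_force: 9.8
```

```bash
python3 look.py g6.npz "(164,168,170,171,172,173,174,176,180,186,200)"
python3 - <<'E'
import numpy as np,cv2
p=np.load("g6.npz")["pixels"];c=p[150:240,240:330]
cv2.imwrite("pics/j.png",cv2.resize(c,(600,600),interpolation=0))
E
```

```text
19.1167 0.024492177862651288 9.757613092660904 [ 0.4908143  -0.07490855  0.0125418 ] [ 3.14116821e+00 -2.73161035e-03  3.09106704e+00] [-5.50794752  0.32361925  0.83315029] [0.15837901 1.23033291 0.01129238]
164 255 255 255 255 255 255 255 255 255 255 255 255 255 255 255 189 71 253 255 255 255 255 255 255 255 255 255 255 255 255 255 255 255 255 255 255 255 255 255 255 255 255 255 190 72 253 255 255 255 255 255 255 255 255 255 255 255 255 255 255 255 255
168 255 255 255 255 255 255 255 255 255 255 255 255 255 255 255 238 72 253 255 255 255 255 255 255 255 255 255 255 255 255 255 255 255 255 255 255 255 255 255 255 255 255 255 184 72 253 255 255 255 255 255 255 255 255 255 255 255 255 255 255 255 255
170 255 255 255 255 255 255 255 255 255 255 255 255 255 255 255 238 72 235 255 255 255 255 255 255 255 255 255 255 255 255 255 255 255 255 255 255 255 255 255 255 255 255 255 238 72 253 255 255 255 255 255 255 255 255 255 255 255 255 255 255 255 255
171 255 255 255 255 255 255 255 255 255 255 255 255 255 255 255 238 73 236 255 255 255 255 255 255 255 255 255 255 255 255 255 255 255 255 255
[... 1163 characters left out ...]
255 254 255 255 254 230 163 254 255 255 255 255 255 255 255 255 255 255 255 255 255 255 255 255 255 255 255 255 255 255 255 255 238 169 253 255 255 253 255 255 255 255 255 255 255 255 255 255 255 255 216
186 255 255 255 255 255 255 255 255 255 255 255 255 253 255 255 254 235 117 253 255 255 255 255 255 255 255 255 255 255 255 255 255 255 255 255 255 255 255 255 255 255 255 255 249 129 251 255 255 254 254 255 255 255 255 255 255 255 255 255 255 255 215
200 161 163 164 165 165 163 162 162 160 159 158 197 252 255 255 254 238 118 86 86 127 160 160 160 161 162 162 163 163 165 164 164 165 164 165 167 166 165 165 163 163 162 161 160 151 224 254 255 255 254 232 160 162 162 163 164 134 87 88 88 88 88
```

View pics/j.png

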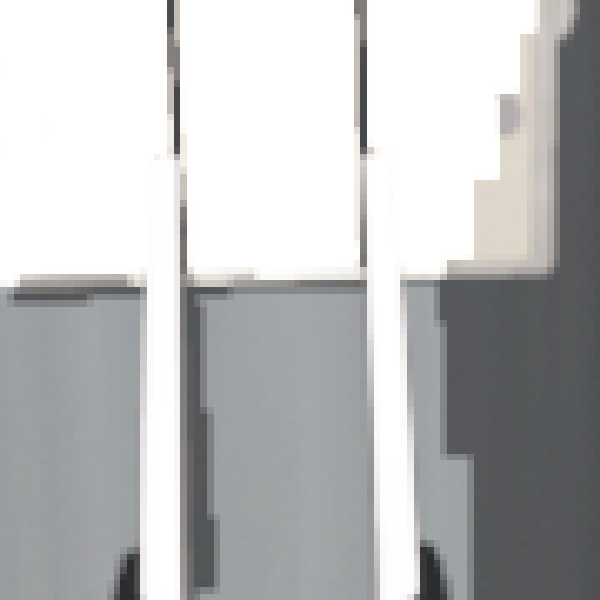

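The tips end at full-frame about (264.3,172.5) and (296.3,172.5), each slightly outside its line (columns 266.0 and 294.0). I'll compute the true offsets with parallax.

```bash
cat > off.py <<'E'
from h import *
def off(f,tl,tr,rt,lines,zt=.0293):
    p=dict(np.load(f));R=np.array([[np.cos(.027),-np.sin(.027)],[np.sin(.027),np.cos(.027)]])
    a,b=[(R@ray(p,c,rt,zt)[:2]) for c in(tl,tr)]
    l=np.array([[R@ray(p,c,r,.017)[:2] for c in q] for r,*q in lines])
    k0=np.polyfit(l[:,0,0],l[:,0,1],1);k1=np.polyfit(l[:,1,0],l[:,1,1],1)
    print("tip gap",(b-a)[1]*1e3,"line gap",(l[:,1,1]-l[:,0,1]).mean()*1e3,"slopes",k0[0],k1[0])
    ya,yb=np.mean(l[:,0,1]),np.mean(l[:,1,1])
    print("x tips",a[0],b[0],"line x",l[:,0,0].round(4),"offs mm R",(a[1]-ya)*1e3,"L",(b[1]-yb)*1e3,"mid",((a[1]+b[1])-(ya+yb))*500)
E
python3 - <<'E'
from off import *
off("g6.npz",264.3,296.3,172.5,[(164,265.75,293.75),(168,265.95,293.85),(171,266.0,294.0)])
p=dict(np.load("g6.npz"));g=cv2.cvtColor(p["pixels"],cv2.COLOR_BGR2GRAY)
for r in (150,154,158,162):print(r,g[r,258:304])
print([ray(p,280,r,.017) for r in(150,191)],p["pixels"][168,262:270].tolist())
E
```

```text
tip gap 14.811076019165384 line gap 14.021830904575596 slopes -0.00042023140116321427 0.0225481310847244
x tips 0.44625220722435327 0.4465945371013878 line x [0.4437 0.4457 0.4472] offs mm R -0.1482273546693086 L 0.6410177599204953 mid 0.24639520262560027
150 [255 255 255 255 255 255 254  76 190 255 255 255 255 255 255 255 255 255
 255 255 255 255 255 255 255 255 255 255 255 255 255 255 255 255 254 125
 127 254 255 255 255 255 255 255 255 255]
154 [255 255 255 255 255 255 254 108 189 255 255 255 255 255 255 255 255 255
 255 255 255 255 255 255 255 255 255 255 255 255 255 255 255 255 255 191
 128 254 255 255 255 255 255 255 255 255]
158 [255 255 255 255 255 255 254 130 128 254 255 255 255 255 255 255 255 255
 255 255 255 255 255 255 255 255 255 255 255 255 255 255 255 255 255 191
  75 253 255 255 255 255 255 255 255 255]
162 [255 255 255 255 255 255 255 190 100 254 255 255 255 255 255 255 255 255
 255 255 255 255 255 255 255 255 255 255 255 255 255 255 255 255 255 190
  72 253 255 255 255 255 255 255 255 255]
[array([ 0.4351786 , -0.07417269,  0.017     ]), array([ 0.45577276, -0.07523859,  0.017     ])] [[255, 255, 255], [255, 255, 255], [255, 255, 255], [231, 237, 242], [74, 72, 71], [251, 253, 254], [255, 255, 255], [255, 255, 255]]
```

>>> move_arm([
  [[0,-0.0003,0],0,-0.443],
  [[0,0,0],0,-0.448],
  [[0,0,0],0,-0.448],
  [[0,0,0],0,-0.448],
  [[0,0,0],0,-0.448],
])

```text
clock: 19.53
ee_pos: [0.4908, -0.075, 0.0126]
eef_rot: [3.141, -0.003, 3.091]
wrist_force: [-5.1, 0.6, 0.7]
opening: 0.0236
finger_force: 10.1
```

```bash
python3 look.py g7.npz "(164,168,170,171,172,173,174,175,190)"
python3 - <<'E'
from h import *
o=[]
for i in range(5): imaging.get_image("side");q=readout.sense();o.append(np.r_[q["opening"],q["finger_force"],q["ee_pos"],q["wrist_force"]])
print(np.mean(o,0).round(5))
E
```

```text
19.5833 0.023995445038758768 10.080739259719849 [ 0.49082388 -0.07493526  0.01255962] [ 3.14086340e+00 -2.74627032e-03  3.09130658e+00] [-6.05538167  1.20250355  1.14379743] [0.2985968  1.14962082 0.06946574]
164 255 255 255 255 255 255 255 255 255 255 255 255 255 255 255 223 72 253 255 255 255 255 255 255 255 255 255 255 255 255 255 255 255 255 255 255 255 255 255 255 255 255 255 238 71 253 255 255 255 255 255 255 255 255 255 255 255 255 255 255 255 255
168 255 255 255 255 255 255 255 255 255 255 255 255 255 255 255 239 72 237 255 255 255 255 255 255 255 255 255 255 255 255 255 255 255 255 255 255 255 255 255 255 255 255 255 239 71 237 255 255 255 255 255 255 255 255 255 255 255 255 255 255 255 255
170 255 255 255 255 255 255 255 255 255 255 255 255 255 255 255 250 71 236 255 255 255 255 255 255 255 255 255 255 255 255 255 255 255 255 255 255 255 255 255 255 255 255 255 238 72 236 255 255 255 255 255 255 255 255 255 255 255 255 255 255 255 255
171 255 255 255 255 255 255 255 255 255 255 255 255 255 255 255 254 72 237 255 255 255 255 255 255 255 255 255 255 255 255 255 255 255 255 25
[... 741 characters left out ...]
55 255 255 255 255 255 255 255 255 255 255 255 252 254 255 255 254 255 255 255 255 255 255 255 255 255 255 255 255 255 217
175 255 255 255 255 255 255 255 255 255 255 255 255 255 254 255 255 253 241 255 255 255 255 255 255 255 255 255 255 255 255 255 255 255 255 255 255 255 255 255 255 255 255 255 253 253 255 255 253 255 255 255 255 255 255 255 255 255 255 255 255 255 217
190 255 254 254 254 254 254 254 254 254 254 254 253 250 253 255 255 252 197 224 252 253 252 251 249 248 247 246 245 243 251 254 254 253 253 253 253 252 251 250 249 248 230 184 159 243 255 255 255 251 230 248 252 253 253 252 252 237 179 180 179 178 181
[ 0.02367 10.08035  0.49081 -0.07499  0.01256 -5.37219  1.0651   0.97611]
```

Run:
```python
from off import *
off("g7.npz",265.0,295.2,172.5,[(164,265.85,293.9),(168,266.0,294.0),(171,266.1,294.0)])
p=imaging.get_image("wrist");q=imaging.get_image("scene")
r=imaging.get_image("side");print([(l,find(r,l,1)) for l in ["tip_left","tip_right","grip_pads","vial","brass_weight"]],readout.sense()["clock"])
```

```text
tip gap 13.977624151518459 line gap 14.029843628167386 slopes -0.0008222596440126447 0.002460332737499271
x tips 0.4462348746269403 0.44655608208902176 line x [0.4437 0.4457 0.4472] offs mm R 0.13064477638427552 L 0.07842529973536155 mid 0.104535038059822
[('tip_left', [([0.4464, -0.0676, 0.0249], 0.58)]), ('tip_right', [([0.4433, -0.083, 0.0316], 0.5)]), ('grip_pads', [([0.4911, -0.0769, 0.0316], 0.89)]), ('vial', [([0.4432, -0.0834, 0.0164], 0.56)]), ('brass_weight', [([0.6498, -0.1124, -0.0017], 0.7)])] 20.2333
```

Both tips are within about 0.15 mm of their lines, the gap is 14.0 mm and the pad force is 10 N. I'll hold steady.

>>> move_arm([
  [[0,0,0],0,-0.448],
  [[0,0,0],0,-0.448],
  [[0,0,0],0,-0.448],
  [[0,0,0],0,-0.448],
  [[0,0,0],0,-0.448],
  [[0,0,0],0,-0.448],
  [[0,0,0],0,-0.448],
  [[0,0,0],0,-0.448],
  [[0,0,0],0,-0.448],
  [[0,0,0],0,-0.448],
  [[0,0,0],0,-0.448],
  [[0,0,0],0,-0.448],
  [[0,0,0],0,-0.448],
  [[0,0,0],0,-0.448],
  [[0,0,0],0,-0.448],
  [[0,0,0],0,-0.448],
  [[0,0,0],0,-0.448],
  [[0,0,0],0,-0.448],
  [[0,0,0],0,-0.448],
  [[0,0,0],0,-0.448],
])

```text
clock: 21.9
ee_pos: [0.4908, -0.075, 0.0126]
eef_rot: [3.141, -0.003, 3.091]
wrist_force: [-5.9, 1.4, 0.7]
opening: 0.0242
finger_force: 10.1
```

>>> move_arm([
  [[0,0,0],0,-0.448],
  [[0,0,0],0,-0.448],
  [[0,0,0],0,-0.448],
  [[0,0,0],0,-0.448],
  [[0,0,0],0,-0.448],
  [[0,0,0],0,-0.448],
  [[0,0,0],0,-0.448],
  [[0,0,0],0,-0.448],
  [[0,0,0],0,-0.448],
  [[0,0,0],0,-0.448],
  [[0,0,0],0,-0.448],
  [[0,0,0],0,-0.448],
  [[0,0,0],0,-0.448],
  [[0,0,0],0,-0.448],
  [[0,0,0],0,-0.448],
])

```text
clock: 23.15
ee_pos: [0.4908, -0.075, 0.0126]
eef_rot: [3.141, -0.003, 3.091]
wrist_force: [-6.1, 1.9, 0.9]
opening: 0.0238
finger_force: 10.1
```

```bash
python3 look.py g8.npz "(168,171,173,174)"
```

```text
23.2 0.023615455361420578 10.08024126291275 [ 0.49079617 -0.07497793  0.01254503] [ 3.14089005e+00 -2.77739146e-03  3.09122301e+00] [-4.47255429  1.14020238  1.02185293] [0.26398261 1.21817313 0.05998062]
168 255 255 255 255 255 255 255 255 255 255 255 255 255 255 255 239 72 237 255 255 255 255 255 255 255 255 255 255 255 255 255 255 255 255 255 255 255 255 255 255 255 255 255 239 71 236 255 255 255 255 255 255 255 255 255 255 255 255 255 255 255 255
171 255 255 255 255 255 255 255 255 255 255 255 255 255 255 255 254 72 236 255 255 255 255 255 255 255 255 255 255 255 255 255 255 255 255 255 255 255 255 255 255 255 255 255 238 71 236 255 255 255 255 255 255 255 255 255 255 255 255 255 255 255 255
173 255 255 255 255 255 255 255 255 255 255 255 255 255 252 249 248 210 221 255 255 255 255 255 255 255 255 255 255 255 255 255 255 255 255 255 255 255 255 255 255 255 255 255 244 246 251 253 253 255 255 255 255 255 255 255 255 255 255 255 255 255 217
174 255 255 255 255 255 255 255 255 255 255 255 255 255 248 254 255 251 240 255 255 255 255 255 255 255 255 255 255 255 255 255 255 255 255 255 255 255 255 255 255 255 255 255 252 254 255 255 254 255 255 255 255 255 255 255 255 255 255 255 255 255 216
```

The pixels, force and pose have stayed unchanged for over 3 s, so I'm handing in.

```bash
python3 -c "
from station import order
print(order.close_job())"
```

```text
the job is handed in; nothing more can be done
None
```

The tweezers are home in the dock and still held squeezed; by the camera the gap is 14.0 mm, each tip is within about 0.15 mm of its line, and it held steady for over 3 s before I handed the job in at 23 s.

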